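# Pre-use check of the larger bench pull gauge

## Robot

A 7-joint arm with a two-finger parallel gripper is mounted at the origin on a cart in front of the work surface, level with it; the furniture and walls round the work are solid. World frame = base frame: x ahead of the robot, y to its left, z up, the work surface at z = 0. Lengths are in m, angles in degrees, forces in N, time in s.
With the tool pointing down it reaches from about 0.425 to 0.875 m from the base axis. Payload 4.7 kg.
Tool frame: the origin (TCP) lies at the very end of the fingers, on their centre line; the grasp point (between the pads) lies 19 mm behind it (env.grip_point_offset is the distance from the TCP to the grasp point, in m); z points along the fingers, y is the line along which they close (so a half turn about z gives the same grasp; the last joint's range is limited). The gripper opens to 87 mm and grips with 3 to 60 N. Pads are 19 mm wide; open, the fingers measure 117 mm over their backs; the gripper's body (75 mm by 190 mm) begins 51 mm behind the grasp point.
Start: joints at [-69.838, 18.392, -4.016, 83.108, 1.295, 78.541, -3.26], TCP at [0.215, 0.613, 0.223] pointing down, gripper open.
Joint ranges: [-163.93, 163.93], [-17.29, 119.83], [-79.2, 71.16], [3.27, 140.29], [-89.18, 269.18], [5.43, 117.66], [-154.24, 154.24]. Speed limits (degrees/s): [147.25, 147.25, 180, 180, 180, 180, 180].

## Interface

Orientations are given as [roll, pitch, yaw] about the fixed x, y, z axes, in that order (R = Rz(yaw) Ry(pitch) Rx(roll)).
In Python, from cell import env gives the robot as it stands.
- The arm moves only by the tool jog_arm, never from a script. Its argument "motion" is a list of rows, each an object of numbers: "x", "y", "z": the shift along the tool's x, y, z in cm; "ax", "ay", "az": the turn, a rotation vector about the tool's x, y, z in degrees. In form: [{"x": .., "y": .., "z": .., "ax": .., "ay": .., "az": ..}, ...]. A call has exactly 5 rows; each row shifts and turns the commanded pose from where the row before left it, along the tool's axes as they then stand; what a row does not reach is not made up. A row lasts 1/10 s, in which the tool goes at most 50 mm and 8.59 degrees, less where a joint would pass 70% of its speed; a pose out of reach is approached as far as the arm can. A call is refused whole if a number of a shift passes 5 or a number of a turn 8.59, either way. A call with a gripper value outside its range is refused whole. "claw" is the gripper command: -1 is shut, 1 is fully open, values between are in proportion, set as the call begins (left out, the last holds). The fingers move at their own pace and stop on an object; "squeeze" is the grip in N (left out, the last holds). Time passes only in rows, so rows that do not move let the fingers close, or fill a call up. It gives the time, the measured TCP pose, the force, the opening and the grip force at its end, in the units of the state.
- env.get_obs(): the state, without advancing time (a new reading comes with each control period).
- env.read_camera(name): name is "scene" or "side" or "wrist"; returns the picture (480x640x3 uint8, red, green, blue); there is no depth.
- env.camera_params(name): a dict with "fx", "fy", "cx", "cy" (pixels), "extrinsics" (4x4, takes a point from world to camera coordinates). Camera axes: x right, y up, looking along -z (the intrinsics and any distortion apply to the point x, -y, -z); pixel columns grow to the right and rows downward; lengths in m; the calibration is good to about 2 mm. The wrist camera is an equidistant fisheye: a pixel r from the principal point sees the ray r / f radians off the axis. A picture is of the moment at which its call begins: read the wrist's pose just before it. camera_params takes no time and is no camera call; for the wrist camera it gives the pose at the moment of the call.
- env.sign_off(): hands the job in; it is judged then, once.
The state is a dict: "time_s": time; "qpos": joint angles; "joint_velocities": joint speeds; "effort": joint torques, N m; "tool_pos": TCP position; "tool_rot": TCP orientation; "force": force on the tool from outside, world axes, zero at the start; "wrist_torque": the same for the moment, N m; "grip_width": finger opening in m; "grasp_force": force on a finger pad.
Only numpy, scipy, OpenCV 4.12 (cv2) and the standard library are available. Lean on these libraries where they do the work, as an engineer would, in place of code of your own. Each camera call takes 0.05 s, during which the arm holds its last target. There are 200 camera calls.

## Task

Check the larger of the two spring pull gauges before it is used: draw its black pull tab out until the pointer stands over the small brass rider on the scale, without overshooting, and hold it there for two seconds. Then ease the tab back fully home without letting it snap, and let go; leave the rider where it is set and the smaller gauge alone.

Things in the scene. Friction and masses are not known exactly. Their poses are not given: they have to be found in the camera images.
- big_tab (a point): Middle of the larger gauge's pull tab, 58 mm above the table: an upright black plate 14 mm thick along the pull, 38 mm wide, from 30 to 80 mm above the table, on a 9 mm rod. Pinch it from above, either way. Axes: z up; x from tab to barrel, so pull along -x (towards the robot within 12 deg); +y to the scale side. A thin pointer level with its middle reaches over the scale.
- big_mark (a point): Rider marking the set load: small brass clip 12 mm long on the white scale bar, 36 mm to the +y side of the rod's axis; point on its top middle, 24 mm above the table, axes as the tab's. It sits 45 to 85 mm further out (-x) than the tab at home; the pointer is over it when tab and rider are level along the pull. The pointer passes over it freely, but a finger can push it out of place.
- big_slide (a joint): Pull-out of the larger gauge, m: 0 home, 0.115 stop. Spring pulls home with 1.6 N at 0, 8.4 N at 0.085. Both gauges: aluminium barrel with black end caps, 120 mm long, fixed on a dark base plate 300 x 92 x 8 mm; larger barrel 42 mm across, its top 55 mm above the table. At home the tab's middle is 70 mm in front of the barrel. The scale bar lies on the base, top 16 mm.
- small_slide (a joint): The same for the smaller gauge (barrel 22 mm across, tab 9 mm thick and 22 mm wide), which stands about half a metre to one side of the larger and is to be left alone. Either may be the left one.

How it is judged:
By the outcome, as a careful person would: the job done as asked, in the order asked, and still so for the second after the job is handed in, with the robot touching nothing.
It also fails if it takes over 40 s, if anything falls off the work surface, if the arm or the gripper's body presses on something with over 40 N, if the wrist force passes 120 N, or if a joint passes its speed limit or range.

## Working session

There is one attempt and no reset: what is moved stays moved. The work goes in short steps, Python scripts to look and compute and a tool call to move; the robot and the scene stay as the last step left them, time stands still between calls to the robot, and variables do not carry over. Pictures are saved under pics/ and viewed, at most 11 in all, crops included, and the job is handed in when it is done.

Besides the shell and the picture viewer there is one more tool, called after "Emit:" as name([rows], argument=value, ...), one row to a line, values as JSON. jog_arm: Moves the arm, as the interface text tells. Its arguments: {"type":"object","properties":{"motion":{"type":"array"},"claw":{"type":"number"},"squeeze":{"type":"number"}},"required":["motion"]}

```bash
mkdir -p pics
python3 - <<'E'
from cell import env
import cv2
o=env.get_obs();print(o['time_s'],o['tool_pos'],o['tool_rot'],o['grip_width'],env.grip_point_offset)
for n in("scene","side"):
    cv2.imwrite(f"pics/{n}0.png",env.read_camera(n)[:,:,::-1]);p=env.camera_params(n);print(n,p)
E
```

```text
0.0 [0.21529675 0.61272907 0.22148472] [-1.79892379e+02  6.91694481e-03  1.60647851e+02] 0.08711622968727287 0.0187
scene {'fx': 508.16195138092297, 'fy': 508.16195138092297, 'cx': 307.9769111693162, 'cy': 230.50505277785402, 'extrinsics': array([[ 0.73715113, -0.67543216,  0.01999014, -0.42203649],
       [ 0.38663801,  0.4458605 ,  0.80729144, -0.21469001],
       [-0.55418342, -0.58736685,  0.58981432, -0.90619455],
       [ 0.        ,  0.        ,  0.        ,  1.        ]])}
side {'fx': 492.6392900864523, 'fy': 492.6392900864523, 'cx': 311.7464709725137, 'cy': 244.77516279971795, 'extrinsics': array([[-0.94202753, -0.33483791, -0.02162663,  0.47001995],
       [ 0.19572876, -0.60072421,  0.77512623, -0.16076553],
       [-0.27253329,  0.72595729,  0.63143615, -0.76291428],
       [ 0.        ,  0.        ,  0.        ,  1.        ]])}
```

View pics/scene0.png

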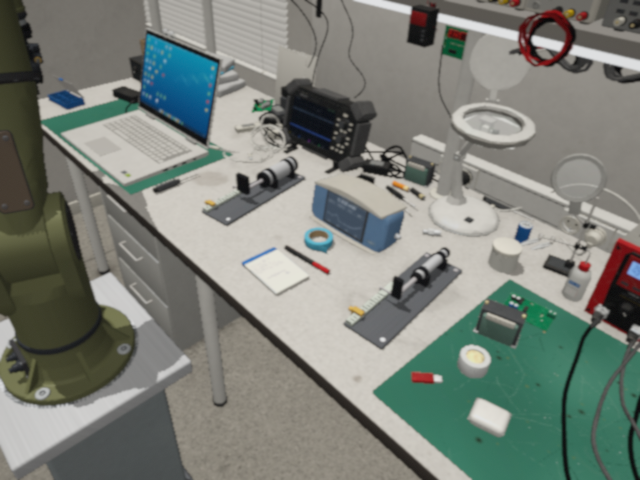

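View pics/side0.png

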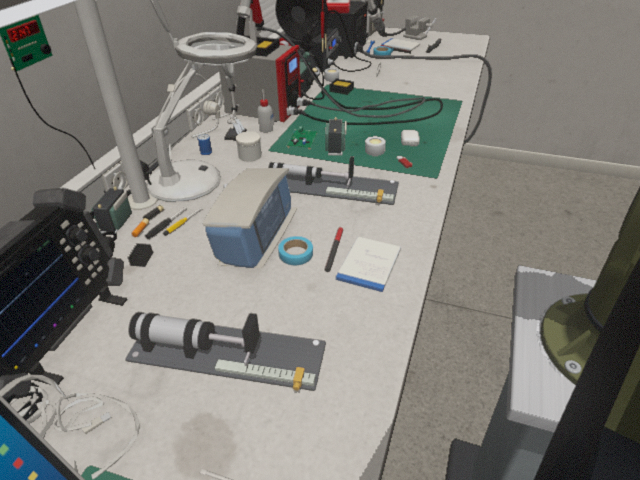

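The larger gauge is the left one: in the side view its tab is near (251,332), its rider near (299,377), and its scale runs from (217,366) to (315,380). In the scene view the tab is near (243,183).

```bash
cat > h.py <<'E'
import numpy as np,cv2
def ray(p,u,v):
    E=p['extrinsics'];d=np.array([(u-p['cx'])/p['fx'],-(v-p['cy'])/p['fy'],-1.])
    return -E[:3,:3].T@E[:3,3],E[:3,:3].T@d
def onz(p,u,v,z):
    c,d=ray(p,u,v);return c+d*(z-c[2])/d[2]
def proj(p,X):
    q=p['extrinsics'][:3,:3]@np.asarray(X)+p['extrinsics'][:3,3]
    return p['fx']*q[0]/-q[2]+p['cx'],p['fy']*q[1]/q[2]+p['cy']
E
python3 - <<'E'
from cell import env
from h import *
im=cv2.imread('pics/side0.png');p=env.camera_params('side')
hsv=cv2.cvtColor(im,cv2.COLOR_BGR2HSV)
m=cv2.inRange(hsv,(12,110,90),(30,255,255));m[:355]=0;m[395:]=0;m[:,:280]=0;m[:,325:]=0
ys,xs=np.nonzero(m);print('rider px',xs.min(),xs.max(),ys.min(),ys.max(),xs.mean(),ys.mean())
for uv in [(xs.mean(),ys.mean()),(300,372)]:print(onz(p,*uv,.024))
w=cv2.inRange(hsv,(0,0,150),(40,70,255));w[:355]=0;w[392:]=0;w[:,:212]=0;w[:,320:]=0
n,l,s,c=cv2.connectedComponentsWithStats(w);print(s[1:][s[1:,4]>40])
for uv in [(217,366),(315,380),(128,360),(315,387),(325,345)]:print(uv,onz(p,*uv,.016 if uv[1] in(366,) or uv==(315,380) else .008))
for n,b in(('side',(110,300,340,400)),('scene',(190,150,320,230))):
    i=cv2.imread(f'pics/{n}0.png')[b[1]:b[3],b[0]:b[2]]
    f=3.4 if n=='side' else 3
    a=cv2.resize(i,(780,int(780*i.shape[0]/i.shape[1])),interpolation=cv2.INTER_CUBIC)
    cv2.imwrite(f'pics/{n}c.png',a[:590]);print(a.shape,780/i.shape[1])
E
```

```text
rider px 293 303 367 389 297.87951807228916 377.6144578313253
[0.44006456 0.22341175 0.024     ]
[0.44059141 0.21338869 0.024     ]
[[215 359  80  22 538]
 [302 373  13  11  85]
 [300 373  20  19  77]
 [212 375  82  17 857]]
(217, 366) [0.564032   0.23750874 0.016     ]
(315, 380) [0.41751316 0.21403781 0.016     ]
(128, 360) [0.70350444 0.26635785 0.008     ]
(315, 387) [0.41557606 0.22000046 0.008     ]
(325, 345) [0.42610658 0.14249502 0.008     ]
(339, 780, 3) 3.391304347826087
(480, 780, 3) 6.0
```

View pics/sidec.png

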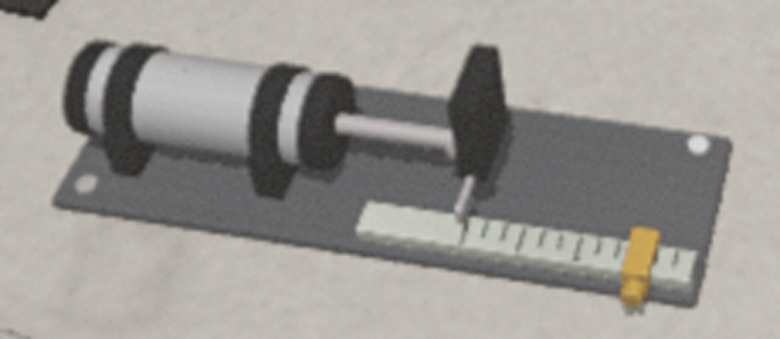

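View pics/scenec.png

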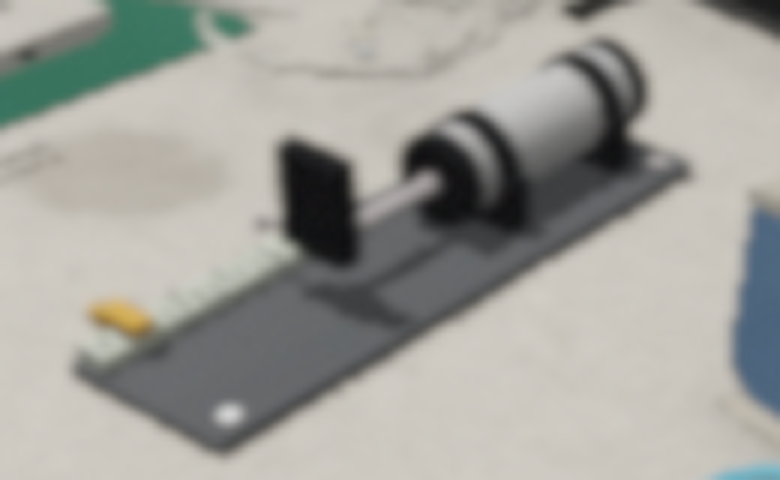

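Run:
```python
from cell import env
from h import *
ps=env.camera_params('side');pc=env.camera_params('scene')
a=onz(ps,251.5,322.7,.08);b=onz(pc,243.3,175.3,.08);print(a,b)
c,d=ray(ps,251.5,322.7);e,f=ray(pc,243.3,175.3)
t=np.linalg.lstsq(np.c_[d,-f],e-c,rcond=None)[0];print(c+d*t[0],e+f*t[1])
y=np.radians(9.2);R=np.array([[np.cos(y),np.sin(y)],[-np.sin(y),np.cos(y)]])
print('rider-tab',R@(np.array([.4398,.2185])-a[:2]))
# transit plan: rotate 7 rows 8.5 then translate
from scipy.spatial.transform import Rotation as Ro
o=env.get_obs();Rt=Ro.from_euler('xyz',o['tool_rot'],degrees=True).as_matrix()
T=np.array([.50,.20,.24])
n=Ro.from_euler('xyz',[180,0,99.2],degrees=True).as_matrix()
print('first-frame',Rt.T@(T-o['tool_pos'])*100,'final-frame',n.T@(T-o['tool_pos'])*100)
```

```text
[0.52106252 0.19338839 0.08      ] [0.52526443 0.18835932 0.08      ]
[0.52268867 0.19069928 0.0765752 ] [0.52630205 0.1898501  0.07895765]
rider-tab [-0.0762023   0.03778093]
first-frame [-40.54100447 -29.5136463   -1.78883003] final-frame [-45.29952946  21.50307237  -1.84357886]
```

Emit:
jog_arm([
  {"x": -3.7,"y": -2.7},
  {"x": -3.7,"y": -2.7},
  {"x": -3.7,"y": -2.7},
  {"x": -3.7,"y": -2.7},
  {"x": -3.7,"y": -2.7},
])

```text
$.motion[0]: bad value
```

Emit:
jog_arm([
  {"x": -3.7,"y": -2.7},
  {"x": -3.7,"y": -2.7},
  {"x": -3.7,"y": -2.7},
  {"x": -3.7,"y": -2.7},
  {"x": -3.7,"y": -2.7},
])

```text
$.motion[0]: bad value
```

Emit:
jog_arm([
  {"x": -3.7,"y": -2.7},
  {"az": 8.5},
  {"az": 8.5},
  {"az": 8.5},
  {"az": 8.5},
])

```text
$.motion[0]: bad value
```

Emit:
jog_arm([
  {"az": 8.5},
  {"az": 8.5},
  {"az": 8.5},
  {"az": 1.9},
  {"x": 0},
])

```text
$.motion[0]: bad value
```

Run:
```python
from cell import env
import cv2,pickle
o=env.get_obs();p=env.camera_params('wrist');im=env.read_camera('wrist');pickle.dump(p,open('w1.pkl','wb'))
print(o['time_s'],o['tool_pos'],o['tool_rot'],o['force'],p)
cv2.imwrite('pics/w1.png',im[:,:,::-1])
```

```text
0.1 [0.21530995 0.61278872 0.22156421] [-1.79901138e+02  5.40804401e-03  1.60644712e+02] [ 0.66508222 -0.52517908 -0.27968964] {'fx': 371.64829954431775, 'fy': 371.64829954431775, 'cx': 315.240817641495, 'cy': 239.77241676382397, 'extrinsics': array([[ 0.33071499,  0.94372794, -0.00227285, -0.64774255],
       [-0.90625173,  0.31690821, -0.27978026,  0.03397605],
       [-0.26331616,  0.0945873 ,  0.96006137, -0.3906334 ],
       [ 0.        ,  0.        ,  0.        ,  1.        ]])}
```

View pics/w1.png

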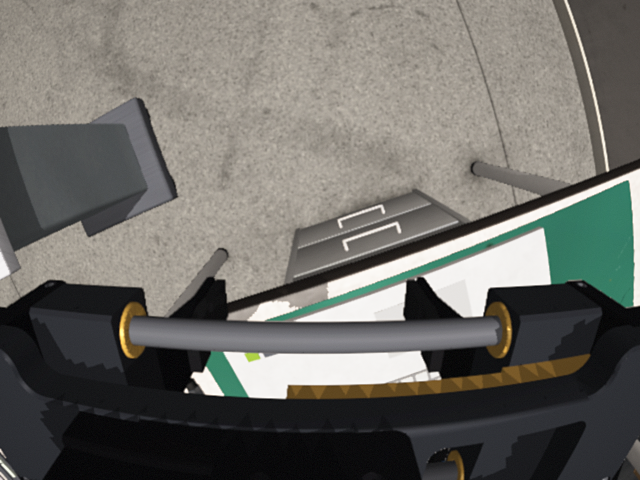

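All keys are needed in each row. The wrist view shows the laptop just beyond the fingers, so I check the screen's location before transiting.

Run:
```python
from cell import env
from h import *
p=env.camera_params('scene')
for uv,z in [((212,140),.02),((138,95),.02),((125,180),.02),((40,125),0),((355,245),.0),((402,245),0)]:print(uv,onz(p,*uv,z))
b=onz(p,212,140,.02)
for z in(.15,.2,.25,.3):print(z,proj(p,b+[0.03,0,z]))
```

```text
(212, 140) [0.64079626 0.50792969 0.02      ]
(138, 95) [0.64199392 0.9808451  0.02      ]
(125, 180) [0.332715   0.45710784 0.02      ]
(40, 125) [0.29861418 0.99329161 0.        ]
(355, 245) [ 0.60859489 -0.12123462  0.        ]
(402, 245) [ 0.69093649 -0.19286663  0.        ]
0.15 (np.float64(215.97414300354717), np.float64(89.91099146279737))
0.2 (np.float64(214.44957713453908), np.float64(72.86459850344244))
0.25 (np.float64(212.86155383504007), np.float64(55.10867877431764))
0.3 (np.float64(211.20602693818495), np.float64(36.5979914945776))
```

Screen is at x≈0.64, well clear of the path.

Emit:
jog_arm([
  {"x": -3.7,"y": -2.7,"z": 0,"ax": 0,"ay": 0,"az": 0},
  {"x": -3.7,"y": -2.7,"z": 0,"ax": 0,"ay": 0,"az": 0},
  {"x": -3.7,"y": -2.7,"z": 0,"ax": 0,"ay": 0,"az": 0},
  {"x": -3.7,"y": -2.7,"z": 0,"ax": 0,"ay": 0,"az": 0},
  {"x": -3.7,"y": -2.7,"z": 0,"ax": 0,"ay": 0,"az": 0},
])

```text
time_s: 0.65
tool_pos: [0.346, 0.4228, 0.2224]
tool_rot: [-180.0, -0.0, 160.7]
force: [0.8, 0.6, -0.3]
grip_width: 0.0875
grasp_force: 0.0
```

Emit:
jog_arm([
  {"x": -3.7,"y": -2.7,"z": 0,"ax": 0,"ay": 0,"az": 0},
  {"x": -3.7,"y": -2.7,"z": 0,"ax": 0,"ay": 0,"az": 0},
  {"x": -3.7,"y": -2.7,"z": 0,"ax": 0,"ay": 0,"az": 0},
  {"x": -3.7,"y": -2.7,"z": 0,"ax": 0,"ay": 0,"az": 0},
  {"x": -3.7,"y": -2.7,"z": 0,"ax": 0,"ay": 0,"az": 0},
])

```text
time_s: 1.15
tool_pos: [0.4757, 0.2342, 0.2225]
tool_rot: [180.0, -0.0, 160.7]
force: [0.6, 1.0, 0.6]
grip_width: 0.0872
grasp_force: 0.0
```

Emit:
jog_arm([
  {"x": -3.7,"y": -2.7,"z": 0,"ax": 0,"ay": 0,"az": 0},
  {"x": 0,"y": 0,"z": 0,"ax": 0,"ay": 0,"az": 8.5},
  {"x": 0,"y": 0,"z": 0,"ax": 0,"ay": 0,"az": 8.5},
  {"x": 0,"y": 0,"z": 0,"ax": 0,"ay": 0,"az": 8.5},
  {"x": 0,"y": 0,"z": 0,"ax": 0,"ay": 0,"az": 8.5},
])

```text
time_s: 1.65
tool_pos: [0.5009, 0.198, 0.2223]
tool_rot: [-180.0, -0.0, 126.3]
force: [-0.3, -0.2, 0.6]
grip_width: 0.0869
grasp_force: 0.0
```

Emit:
jog_arm([
  {"x": 0,"y": 0,"z": 0,"ax": 0,"ay": 0,"az": 8.5},
  {"x": 0,"y": 0,"z": 0,"ax": 0,"ay": 0,"az": 8.5},
  {"x": 0,"y": 0,"z": 0,"ax": 0,"ay": 0,"az": 8.5},
  {"x": 0,"y": 0,"z": 0,"ax": 0,"ay": 0,"az": 1.9},
  {"x": 0,"y": 0,"z": 0,"ax": 0,"ay": 0,"az": 0},
])

```text
time_s: 2.15
tool_pos: [0.5008, 0.1981, 0.2223]
tool_rot: [-180.0, 0.0, 99.3]
force: [0.1, 0.5, 0.4]
grip_width: 0.0875
grasp_force: 0.0
```

Run:
```python
from cell import env
import cv2,pickle
o=env.get_obs();p=env.camera_params('wrist');im=env.read_camera('wrist');pickle.dump(p,open('w2.pkl','wb'))
print(o['time_s'],o['tool_pos'],o['tool_rot'],o['force'],p['extrinsics'])
cv2.imwrite('pics/w2.png',im[:,:,::-1])
```

```text
2.15 [0.5008222  0.19808557 0.22231916] [-1.79976092e+02  6.84055861e-03  9.92500018e+01] [0.08827634 0.51974155 0.44076536] [[ 9.86870746e-01  1.61511587e-01 -3.70302472e-04 -5.25154795e-01]
 [-1.55149810e-01  9.47356765e-01 -2.80078017e-01 -7.53096375e-02]
 [-4.48850366e-02  2.76458254e-01  9.59977170e-01 -4.21981980e-01]
 [ 0.00000000e+00  0.00000000e+00  0.00000000e+00  1.00000000e+00]]
```

View pics/w2.png

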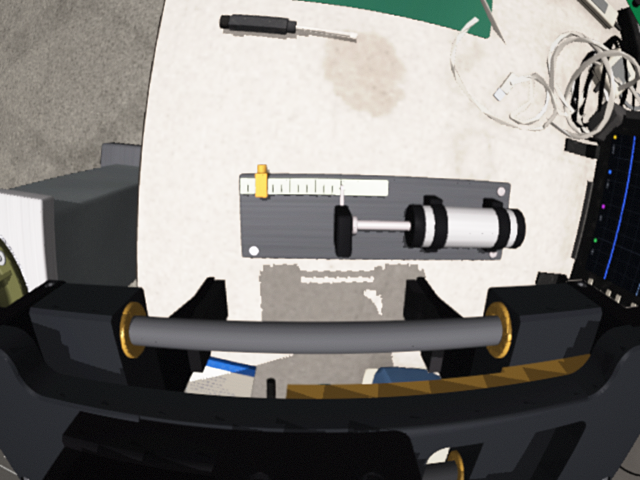

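The view shows the rider at (261,181), tab at about (343,230), pointer at (342,190), and base aligned with the image axes.

```bash
cat >> h.py <<'E'
def wz(p,u,v,z):
    a=np.array([u-p['cx'],v-p['cy']]);r=np.hypot(*a);t=r/p['fx'];E=p['extrinsics']
    d=E[:3,:3].T@np.array([np.sin(t)*a[0]/r,-np.sin(t)*a[1]/r,-np.cos(t)]);c=-E[:3,:3].T@E[:3,3]
    return c+d*(z-c[2])/d[2]
E
python3 - <<'E'
from h import *
import pickle
p=pickle.load(open('w2.pkl','rb'));im=cv2.imread('pics/w2.png');hsv=cv2.cvtColor(im,cv2.COLOR_BGR2HSV)
E=p['extrinsics'];print('cam',-E[:3,:3].T@E[:3,3])
m=cv2.inRange(hsv,(12,110,90),(30,255,255));m[:155]=0;m[210:]=0;m[:,:240]=0;m[:,290:]=0
ys,xs=np.nonzero(m);print('rider',xs.min(),xs.max(),ys.min(),ys.max());
for v in range(163,200,4):
    x=xs[ys==v];print(v,x.min() if len(x) else 0,x.max() if len(x) else 0,end=';')
g=hsv[:,:,2]
k=(g<45).astype(np.uint8);k[:200]=0;k[262:]=0;k[:,:325]=0;k[:,362:]=0
print()
for v in range(202,262,4):
    x=np.nonzero(k[v])[0];print(v,x.min() if len(x) else 0,x.max() if len(x) else 0,end=';')
print()
A=wz(p,240,177,.008);
for uv in[(241,257),(240,176),(508,261),(510,184)]:print(uv,wz(p,*uv,.008))
c=im[150:265,230:365];cv2.imwrite('pics/w2c.png',cv2.resize(c,None,fx=5,fy=5,interpolation=cv2.INTER_CUBIC))
E
```

```text
cam [0.48763495 0.27282408 0.38380603]
rider 255 267 165 197
163 0 0;167 258 265;171 258 266;175 255 267;179 256 266;183 256 266;187 256 266;191 256 266;195 255 267;199 0 0;
202 0 0;206 336 346;210 335 348;214 335 350;218 335 351;222 335 351;226 334 351;230 334 351;234 334 351;238 334 351;242 335 351;246 335 350;250 336 350;254 337 350;258 0 0;
(241, 257) [0.42897787 0.13241403 0.008     ]
(240, 176) [0.41799404 0.21939856 0.008     ]
(508, 261) [0.73429105 0.17562811 0.008     ]
(510, 184) [0.70943122 0.26381016 0.008     ]
```

View pics/w2c.png

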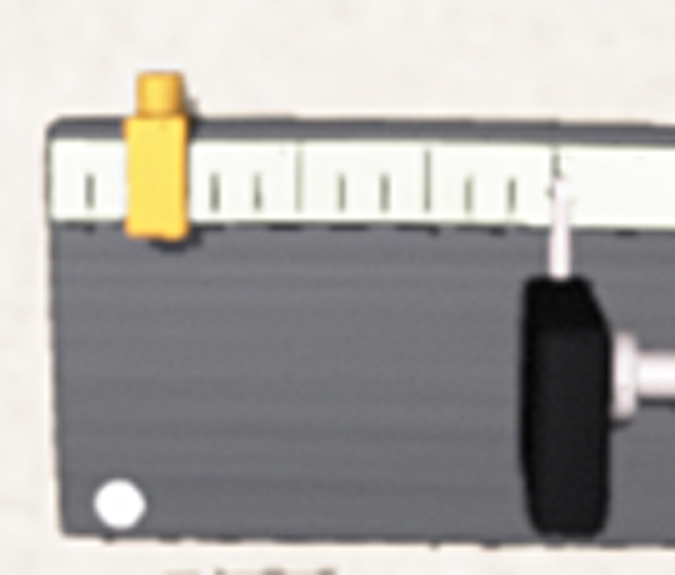

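Run:
```python
from h import *
import pickle
p=pickle.load(open('w2.pkl','rb'))
y=np.radians(9.2);R=np.array([[np.cos(y),np.sin(y),0],[-np.sin(y),np.cos(y),0],[0,0,1]])
# axis yaw from base edges & scale bar edges
for a,b,z in[((240.3,176),(510,184.),.008),((241.5,194),(388,196),.016),((241.5,178),(388,181),.016)]:
    d=wz(p,*b,z)-wz(p,*a,z);print('yaw',np.degrees(np.arctan2(d[1],d[0])),np.linalg.norm(d))
r=R@wz(p,261.2,186,.024);t1=R@wz(p,351.5,235,.08);t0=R@wz(p,351.5,220,.08);t2=R@wz(p,350.5,254,.08)
print('rider',r,'tabback',t0,t1,t2)
for z in(.026,.03,.034,.058):print('ptr',z,R@wz(p,342,190,z),R@wz(p,342,204,z))
tab=t1-[.007,0,0];print('tab',tab,'world',R.T@tab,'pull',tab-r)
tip=R@[.50082,.19809,.2223];print('tip',tip,'move gauge',tab-tip)
print('rider w',R@wz(p,267.5,186,.024)-R@wz(p,254.8,186,.024))
```

```text
yaw 8.665282944458019 0.29448548245733414
yaw 8.497432626667115 0.14847663432146063
yaw 8.102082781570608 0.14730629801496875
rider [0.47192012 0.14122906 0.024     ] tabback [0.55551361 0.12010815 0.08      ] [0.55586739 0.1069992  0.08      ] [0.55550668 0.08995986 0.08      ]
ptr 0.026 [0.55095824 0.13742023 0.026     ] [0.55118698 0.12352633 0.026     ]
ptr 0.03 [0.55066784 0.13802313 0.03      ] [0.55089402 0.12428456 0.03      ]
ptr 0.034 [0.55037744 0.13862604 0.034     ] [0.55060107 0.12504279 0.034     ]
ptr 0.058 [0.54863505 0.14224346 0.058     ] [0.54884333 0.12959215 0.058     ]
tab [0.54886739 0.1069992  0.08      ] world [0.52469974 0.19337636 0.08      ] pull [ 0.07694727 -0.03422985  0.056     ]
tip [0.52604845 0.11547013 0.2223    ] move gauge [ 0.02281894 -0.00847092 -0.1423    ]
rider w [ 0.01263245 -0.00015673  0.        ]
```

Emit:
jog_arm([
  {"x": -0.85,"y": 2.3,"z": 0,"ax": 0,"ay": 0,"az": 0},
  {"x": 0,"y": 0,"z": 3,"ax": 0,"ay": 0,"az": 0},
  {"x": 0,"y": 0,"z": 3,"ax": 0,"ay": 0,"az": 0},
  {"x": 0,"y": 0,"z": 3,"ax": 0,"ay": 0,"az": 0},
  {"x": 0,"y": 0,"z": 2,"ax": 0,"ay": 0,"az": 0},
], claw=0.15, squeeze=15)

```text
time_s: 2.7
tool_pos: [0.5239, 0.193, 0.1102]
tool_rot: [-179.8, 0.0, 99.3]
force: [0.2, 0.2, 0.1]
grip_width: 0.056
grasp_force: 0.0
```

Emit:
jog_arm([
  {"x": 0,"y": 0,"z": 2,"ax": 0,"ay": 0,"az": 0},
  {"x": 0,"y": 0,"z": 2,"ax": 0,"ay": 0,"az": 0},
  {"x": 0,"y": 0,"z": 1.5,"ax": 0,"ay": 0,"az": 0},
  {"x": 0,"y": 0,"z": 1.5,"ax": 0,"ay": 0,"az": 0},
  {"x": 0,"y": 0,"z": 0,"ax": 0,"ay": 0,"az": 0},
])

```text
time_s: 3.2
tool_pos: [0.5236, 0.1929, 0.0405]
tool_rot: [-179.8, 0.1, 99.3]
force: [-0.3, -0.1, -0.5]
grip_width: 0.0502
grasp_force: 0.0
```

Run:
```python
from cell import env
import cv2,pickle
o=env.get_obs();p=env.camera_params('wrist');im=env.read_camera('wrist');pickle.dump(p,open('w3.pkl','wb'))
print(o['time_s'],o['tool_pos'],o['tool_rot'],o['force'],o['grip_width'])
cv2.imwrite('pics/w3.png',im[:,:,::-1])
```

```text
3.2 [0.52358773 0.19291291 0.04047871] [-1.79793962e+02  6.70171365e-02  9.92705374e+01] [-0.25140819 -0.14402279 -0.51103952] 0.050178152296131755
```

View pics/w3.png

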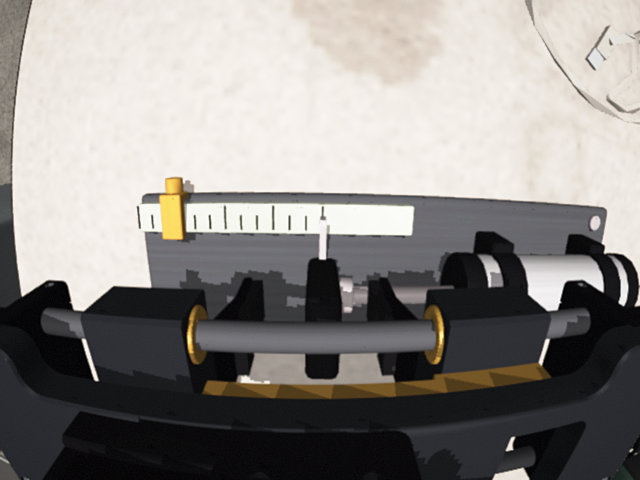

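The tab is centred between the fingers, the pointer is at (323,225) and the rider at (174,215). Closing.

Emit:
jog_arm([
  {"x": 0,"y": 0,"z": 0,"ax": 0,"ay": 0,"az": 0},
  {"x": 0,"y": 0,"z": 0,"ax": 0,"ay": 0,"az": 0},
  {"x": 0,"y": 0,"z": 0,"ax": 0,"ay": 0,"az": 0},
  {"x": 0,"y": 0,"z": 0,"ax": 0,"ay": 0,"az": 0},
  {"x": 0,"y": 0,"z": 0,"ax": 0,"ay": 0,"az": 0},
], claw=-1, squeeze=25)

```text
time_s: 3.75
tool_pos: [0.5252, 0.1936, 0.0429]
tool_rot: [180.0, -0.0, 99.3]
force: [-0.0, -0.8, -0.1]
grip_width: 0.0181
grasp_force: 0.0
```

Run:
```python
from h import *
import pickle
p=pickle.load(open('w3.pkl','rb'));y=np.radians(8.7);R=np.array([[np.cos(y),np.sin(y),0],[-np.sin(y),np.cos(y),0],[0,0,1]])
im=cv2.imread('pics/w3.png');hsv=cv2.cvtColor(im,cv2.COLOR_BGR2HSV)
m=cv2.inRange(hsv,(12,110,90),(30,255,255));m[:194]=0;m[238:]=0;m[:,:150]=0;m[:,200:]=0
ys,xs=np.nonzero(m);print(xs.min(),xs.max(),ys.min(),ys.max());r=R@wz(p,xs.mean(),ys.mean(),.024)
for z in(.024,.03,.036):print(r,z,R@wz(p,323,228,z),R@wz(p,323,250,z))
for u in(254,241,225,322.5):print(u,(R@wz(p,u,217,.016))[:2])
for a,b in[((148,203),(413,207)),((160,234),(413,236))]:
    d=wz(p,*b,.016)-wz(p,*a,.016);print('yaw',np.degrees(np.arctan2(d[1],d[0])))
d=wz(p,606,209,.008)-wz(p,146,194,.008);print('yaw',np.degrees(np.arctan2(d[1],d[0])),np.linalg.norm(d))
```

```text
159 184 194 237
[0.47101989 0.14767285 0.024     ] 0.024 [0.54921806 0.14149364 0.024     ] [0.54940623 0.13007035 0.024     ]
[0.47101989 0.14767285 0.024     ] 0.03 [0.54909334 0.14304523 0.03      ] [0.54927517 0.13200723 0.03      ]
[0.47101989 0.14767285 0.024     ] 0.036 [0.54896863 0.14459681 0.036     ] [0.54914411 0.13394412 0.036     ]
254 [0.5136197  0.14495214]
241 [0.50672274 0.14492561]
225 [0.49809655 0.1449062 ]
322.5 [0.54903548 0.14524891]
yaw 8.1107274807731
yaw 8.855525265435006
yaw 8.272024007278674 0.2906855690269581
```

Emit:
jog_arm([
  {"x": 0,"y": 0,"z": 0,"ax": 0,"ay": 0,"az": 0},
  {"x": 0,"y": 0,"z": 0,"ax": 0,"ay": 0,"az": 0},
  {"x": 0,"y": 0,"z": 0,"ax": 0,"ay": 0,"az": 0},
  {"x": 0,"y": -0.2,"z": 0,"ax": 0,"ay": 0,"az": 0},
  {"x": 0,"y": -0.4,"z": 0,"ax": 0,"ay": 0,"az": 0},
])

```text
time_s: 4.25
tool_pos: [0.5197, 0.1928, 0.0429]
tool_rot: [179.9, -0.0, 99.2]
force: [3.3, 0.9, 0.5]
grip_width: 0.0138
grasp_force: 25.0
```

Emit:
jog_arm([
  {"x": 0,"y": -0.6,"z": 0,"ax": 0,"ay": 0,"az": 0},
  {"x": 0.01,"y": -0.6,"z": 0,"ax": 0,"ay": 0,"az": 0},
  {"x": 0.01,"y": -0.6,"z": 0,"ax": 0,"ay": 0,"az": 0},
  {"x": 0.01,"y": -0.6,"z": 0,"ax": 0,"ay": 0,"az": 0},
  {"x": 0.01,"y": -0.6,"z": 0,"ax": 0,"ay": 0,"az": 0},
])

```text
time_s: 4.75
tool_pos: [0.4896, 0.1883, 0.0429]
tool_rot: [179.9, -0.0, 99.3]
force: [4.4, 2.9, 0.2]
grip_width: 0.0139
grasp_force: 25.0
```

Emit:
jog_arm([
  {"x": 0.01,"y": -0.6,"z": 0,"ax": 0,"ay": 0,"az": 0},
  {"x": 0.01,"y": -0.6,"z": 0,"ax": 0,"ay": 0,"az": 0},
  {"x": 0.01,"y": -0.6,"z": 0,"ax": 0,"ay": 0,"az": 0},
  {"x": 0.01,"y": -0.6,"z": 0,"ax": 0,"ay": 0,"az": 0},
  {"x": 0.01,"y": -0.4,"z": 0,"ax": 0,"ay": 0,"az": 0},
])

```text
time_s: 5.25
tool_pos: [0.4624, 0.1844, 0.0429]
tool_rot: [179.8, -0.0, 99.3]
force: [7.5, 3.3, -3.2]
grip_width: 0.014
grasp_force: 25.0
```

Pulled about 64 mm with a firm grip and rising spring force. Look now for the remaining distance.

```bash
cat > look.py <<'E'
from cell import env
from h import *
import sys,pickle
n=sys.argv[1];o=env.get_obs();p=env.camera_params('wrist');im=env.read_camera('wrist')[:,:,::-1].copy();pickle.dump(p,open(n+'.pkl','wb'));cv2.imwrite(f'pics/{n}.png',im)
print(o['time_s'],o['tool_pos'],o['force'],o['grasp_force'])
hsv=cv2.cvtColor(im,cv2.COLOR_BGR2HSV);m=cv2.inRange(hsv,(12,110,90),(30,255,255));m[:160]=0;m[245:]=0;m[:,:200]=0;m[:,420:]=0
for v in range(170,245,5):
    x=np.nonzero(m[v])[0]
    if len(x):print(v,x.min(),x.max(),end='; ')
c=im[160:280,230:390];cv2.imwrite(f'pics/{n}c.png',cv2.resize(c,None,fx=4,fy=4,interpolation=cv2.INTER_CUBIC))
E
python3 look.py w4
```

```text
5.25 [0.46244049 0.18435912 0.0428556 ] [ 7.52605222  3.29524976 -3.20582872] 24.98018300299009
180 280 297; 185 280 298; 190 280 298; 195 276 300; 200 276 300; 205 277 300; 210 277 299; 215 277 299; 220 277 299; 225 277 299; 230 277 299; 235 277 300; 240 277 299;
```

View pics/w4c.png

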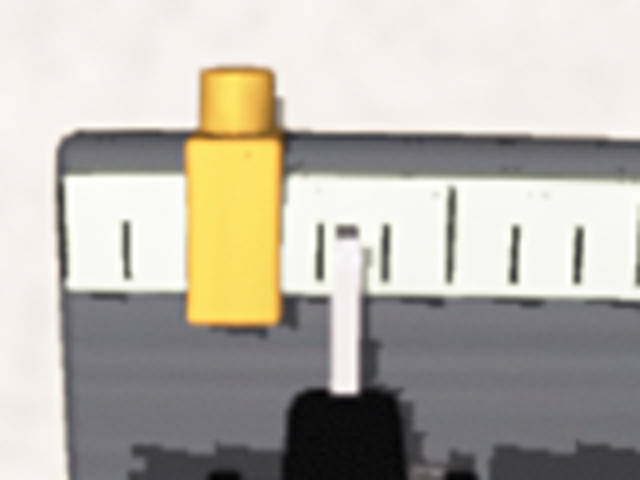

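The rider is at column 288 and the pointer at 316, short of the rider and close to the camera axis, so there is little parallax.

Run:
```python
from h import *
import pickle
p=pickle.load(open('w4.pkl','rb'));y=np.radians(8.6);R=np.array([[np.cos(y),np.sin(y),0],[-np.sin(y),np.cos(y),0],[0,0,1]])
r=R@wz(p,288.2,218,.024);print(r,[(R@wz(p,316.3,222,z))[0]-r[0] for z in(.024,.03,.036)],(R@wz(p,300,218,.024)-R@wz(p,276.5,218,.024))[0])
t=R@np.array([.46244,.18436,0]);print('tool',t,t[0]-r[0])
```

```text
[0.46997842 0.14748587 0.024     ] [np.float64(0.014030366073995382), np.float64(0.013977505242708355), np.float64(0.013924644411421327)] 0.011754426820609232
tool [0.48480884 0.113136   0.        ] 0.014830420020899848
```

Emit:
jog_arm([
  {"x": 0.01,"y": -0.4,"z": 0,"ax": 0,"ay": 0,"az": 0},
  {"x": 0,"y": -0.4,"z": 0,"ax": 0,"ay": 0,"az": 0},
  {"x": 0,"y": -0.3,"z": 0,"ax": 0,"ay": 0,"az": 0},
  {"x": 0,"y": -0.1,"z": 0,"ax": 0,"ay": 0,"az": 0},
  {"x": 0,"y": 0,"z": 0,"ax": 0,"ay": 0,"az": 0},
])

```text
time_s: 5.8
tool_pos: [0.451, 0.1826, 0.0429]
tool_rot: [179.8, -0.0, 99.3]
force: [7.7, 2.5, -2.7]
grip_width: 0.0137
grasp_force: 25.0
```

```bash
python3 look.py w5
python3 - <<'E'
import cv2,numpy as np
im=cv2.imread('pics/w5.png').astype(int)
for v in(242,246,250,254):
    print(v,im[v,300:332].sum(1)//3)
E
```

```text
5.8 [0.45097062 0.18263221 0.04286759] [ 7.68200458  2.53748335 -2.71670301] 24.978601309771875
180 303 320; 185 303 320; 190 303 320; 195 300 323; 200 299 323; 205 300 322; 210 300 322; 215 300 322; 220 299 322; 225 299 322; 230 300 321; 235 299 322; 240 300 322; 242 [118 123 123 115 104  94  82  77  79  78  77  75 124 208 240 241 239 242
 241 185 102  72  68  66  78 101 118 119 118 117 118 118]
246 [118 115 116 117 115 117 116 116 114 116 114 115 151 215 241 241 239 242
 241 168  83  60  59  65  90 110 117 116 113 114 113 113]
250 [123 122 123 123 123 123 125 123 123 122 122 122 156 216 240 240 239 242
 242 169  86  64  64  73  98 121 126 123 123 123 123 122]
254 [115 115 115 114 114 115 114 118 117 115 113 115 156 217 240 240 239 242
 241 167  84  59  68  95 115 118 117 115 116 117 116 117]
```

View pics/w5c.png

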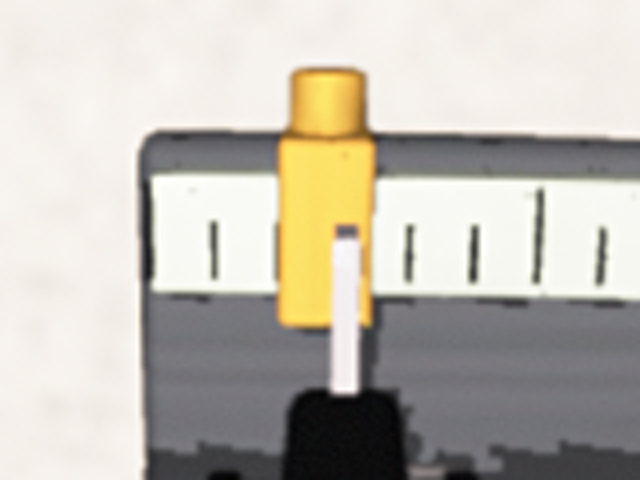

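The pointer is at column 316.0 and the rider centre at 311.1, so about 2.4 mm is left. Final nudge, then hold.

Emit:
jog_arm([
  {"x": 0,"y": -0.1,"z": 0,"ax": 0,"ay": 0,"az": 0},
  {"x": 0,"y": -0.08,"z": 0,"ax": 0,"ay": 0,"az": 0},
  {"x": 0,"y": -0.05,"z": 0,"ax": 0,"ay": 0,"az": 0},
  {"x": 0,"y": 0,"z": 0,"ax": 0,"ay": 0,"az": 0},
  {"x": 0,"y": 0,"z": 0,"ax": 0,"ay": 0,"az": 0},
])

```text
time_s: 6.35
tool_pos: [0.4489, 0.1823, 0.0429]
tool_rot: [179.8, -0.0, 99.3]
force: [7.6, 2.9, -2.9]
grip_width: 0.0137
grasp_force: 25.0
```

```bash
python3 look.py w6
python3 - <<'E'
import cv2,numpy as np
im=cv2.imread('pics/w6.png').astype(int)
for v in(246,254):
    print(v,im[v,308:326].sum(1)//3)
E
```

```text
6.35 [0.44893305 0.18234733 0.04285511] [ 7.59766371  2.85447259 -2.88132412] 24.97671381094733
180 307 324; 185 307 324; 190 307 324; 195 304 327; 200 303 327; 205 304 327; 210 304 326; 215 304 326; 220 303 326; 225 303 326; 230 304 326; 235 303 327; 240 304 326; 246 [115 117 114 117 151 214 241 239 239 241 241 167  83  60  60  65  90 112]
254 [117 116 114 122 168 223 240 239 239 241 241 168  83  58  66  95 114 117]
```

Rider centre is at 315.1 and the pointer at about 315.7, within 0.4 mm. Holding.

Emit:
jog_arm([
  {"x": 0,"y": 0,"z": 0,"ax": 0,"ay": 0,"az": 0},
  {"x": 0,"y": 0,"z": 0,"ax": 0,"ay": 0,"az": 0},
  {"x": 0,"y": 0,"z": 0,"ax": 0,"ay": 0,"az": 0},
  {"x": 0,"y": 0,"z": 0,"ax": 0,"ay": 0,"az": 0},
  {"x": 0,"y": 0,"z": 0,"ax": 0,"ay": 0,"az": 0},
])

```text
time_s: 6.9
tool_pos: [0.449, 0.1823, 0.0429]
tool_rot: [179.8, -0.0, 99.3]
force: [7.7, 3.2, -3.7]
grip_width: 0.0138
grasp_force: 25.0
```

Emit:
jog_arm([
  {"x": 0,"y": 0,"z": 0,"ax": 0,"ay": 0,"az": 0},
  {"x": 0,"y": 0,"z": 0,"ax": 0,"ay": 0,"az": 0},
  {"x": 0,"y": 0,"z": 0,"ax": 0,"ay": 0,"az": 0},
  {"x": 0,"y": 0,"z": 0,"ax": 0,"ay": 0,"az": 0},
  {"x": 0,"y": 0,"z": 0,"ax": 0,"ay": 0,"az": 0},
])

```text
time_s: 7.4
tool_pos: [0.4489, 0.1823, 0.0429]
tool_rot: [179.8, -0.0, 99.2]
force: [7.0, 3.8, -3.5]
grip_width: 0.0143
grasp_force: 25.0
```

Emit:
jog_arm([
  {"x": 0,"y": 0,"z": 0,"ax": 0,"ay": 0,"az": 0},
  {"x": 0,"y": 0,"z": 0,"ax": 0,"ay": 0,"az": 0},
  {"x": 0,"y": 0,"z": 0,"ax": 0,"ay": 0,"az": 0},
  {"x": 0,"y": 0,"z": 0,"ax": 0,"ay": 0,"az": 0},
  {"x": 0,"y": 0,"z": 0,"ax": 0,"ay": 0,"az": 0},
])

```text
time_s: 7.9
tool_pos: [0.4489, 0.1823, 0.0429]
tool_rot: [179.8, -0.0, 99.3]
force: [8.0, 2.5, -3.1]
grip_width: 0.0139
grasp_force: 25.0
```

Emit:
jog_arm([
  {"x": 0,"y": 0,"z": 0,"ax": 0,"ay": 0,"az": 0},
  {"x": 0,"y": 0,"z": 0,"ax": 0,"ay": 0,"az": 0},
  {"x": 0,"y": 0,"z": 0,"ax": 0,"ay": 0,"az": 0},
  {"x": 0,"y": 0,"z": 0,"ax": 0,"ay": 0,"az": 0},
  {"x": 0,"y": 0,"z": 0,"ax": 0,"ay": 0,"az": 0},
])

```text
time_s: 8.4
tool_pos: [0.4489, 0.1823, 0.0429]
tool_rot: [179.8, -0.0, 99.2]
force: [7.0, 2.3, -3.4]
grip_width: 0.0139
grasp_force: 25.0
```

Emit:
jog_arm([
  {"x": 0,"y": 0,"z": 0,"ax": 0,"ay": 0,"az": 0},
  {"x": 0,"y": 0,"z": 0,"ax": 0,"ay": 0,"az": 0},
  {"x": 0,"y": 0,"z": 0,"ax": 0,"ay": 0,"az": 0},
  {"x": 0,"y": 0,"z": 0,"ax": 0,"ay": 0,"az": 0},
  {"x": 0,"y": 0,"z": 0,"ax": 0,"ay": 0,"az": 0},
])

```text
time_s: 8.9
tool_pos: [0.4489, 0.1823, 0.0428]
tool_rot: [179.8, -0.0, 99.3]
force: [7.3, 3.2, -3.4]
grip_width: 0.0134
grasp_force: 25.0
```

Emit:
jog_arm([
  {"x": 0,"y": 0.2,"z": 0,"ax": 0,"ay": 0,"az": 0},
  {"x": 0,"y": 0.4,"z": 0,"ax": 0,"ay": 0,"az": 0},
  {"x": -0.01,"y": 0.5,"z": 0,"ax": 0,"ay": 0,"az": 0},
  {"x": -0.01,"y": 0.5,"z": 0,"ax": 0,"ay": 0,"az": 0},
  {"x": -0.01,"y": 0.5,"z": 0,"ax": 0,"ay": 0,"az": 0},
])

```text
time_s: 9.4
tool_pos: [0.4693, 0.1854, 0.0429]
tool_rot: [179.9, -0.0, 99.3]
force: [5.1, 2.8, -0.5]
grip_width: 0.0141
grasp_force: 25.0
```

Emit:
jog_arm([
  {"x": -0.01,"y": 0.5,"z": 0,"ax": 0,"ay": 0,"az": 0},
  {"x": -0.01,"y": 0.5,"z": 0,"ax": 0,"ay": 0,"az": 0},
  {"x": -0.01,"y": 0.5,"z": 0,"ax": 0,"ay": 0,"az": 0},
  {"x": -0.01,"y": 0.5,"z": 0,"ax": 0,"ay": 0,"az": 0},
  {"x": -0.01,"y": 0.5,"z": 0,"ax": 0,"ay": 0,"az": 0},
])

```text
time_s: 9.9
tool_pos: [0.4935, 0.1889, 0.0428]
tool_rot: [180.0, -0.0, 99.3]
force: [4.8, 1.9, 2.0]
grip_width: 0.0139
grasp_force: 25.0
```

Emit:
jog_arm([
  {"x": -0.01,"y": 0.5,"z": 0,"ax": 0,"ay": 0,"az": 0},
  {"x": -0.01,"y": 0.5,"z": 0,"ax": 0,"ay": 0,"az": 0},
  {"x": 0,"y": 0.5,"z": 0,"ax": 0,"ay": 0,"az": 0},
  {"x": 0,"y": 0.5,"z": 0,"ax": 0,"ay": 0,"az": 0},
  {"x": 0,"y": 0.4,"z": 0,"ax": 0,"ay": 0,"az": 0},
])

```text
time_s: 10.4
tool_pos: [0.5173, 0.1924, 0.0428]
tool_rot: [-180.0, -0.0, 99.2]
force: [1.4, 2.2, 5.2]
grip_width: 0.0139
grasp_force: 25.0
```

Emit:
jog_arm([
  {"x": 0,"y": 0.3,"z": 0,"ax": 0,"ay": 0,"az": 0},
  {"x": 0,"y": 0.2,"z": 0,"ax": 0,"ay": 0,"az": 0},
  {"x": 0,"y": 0.1,"z": 0,"ax": 0,"ay": 0,"az": 0},
  {"x": 0,"y": 0.1,"z": 0,"ax": 0,"ay": 0,"az": 0},
  {"x": 0,"y": 0,"z": 0,"ax": 0,"ay": 0,"az": 0},
])

```text
time_s: 10.9
tool_pos: [0.524, 0.1934, 0.0428]
tool_rot: [-180.0, -0.0, 99.2]
force: [1.8, 3.0, 5.0]
grip_width: 0.0139
grasp_force: 25.0
```

Emit:
jog_arm([
  {"x": 0,"y": 0.07,"z": 0,"ax": 0,"ay": 0,"az": 0},
  {"x": 0,"y": 0.06,"z": 0,"ax": 0,"ay": 0,"az": 0},
  {"x": 0,"y": 0.05,"z": 0,"ax": 0,"ay": 0,"az": 0},
  {"x": 0,"y": 0,"z": 0,"ax": 0,"ay": 0,"az": 0},
  {"x": 0,"y": 0,"z": 0,"ax": 0,"ay": 0,"az": 0},
])

```text
time_s: 11.4
tool_pos: [0.5255, 0.1936, 0.0428]
tool_rot: [-180.0, -0.0, 99.3]
force: [1.7, 1.9, 5.2]
grip_width: 0.0138
grasp_force: 25.0
```

Emit:
jog_arm([
  {"x": 0,"y": 0.06,"z": 0,"ax": 0,"ay": 0,"az": 0},
  {"x": 0,"y": 0.06,"z": 0,"ax": 0,"ay": 0,"az": 0},
  {"x": 0,"y": 0,"z": 0,"ax": 0,"ay": 0,"az": 0},
  {"x": 0,"y": 0,"z": 0,"ax": 0,"ay": 0,"az": 0},
  {"x": 0,"y": 0,"z": 0,"ax": 0,"ay": 0,"az": 0},
])

```text
time_s: 11.9
tool_pos: [0.5265, 0.1938, 0.0428]
tool_rot: [-179.9, -0.0, 99.2]
force: [1.0, 1.8, 6.5]
grip_width: 0.0137
grasp_force: 25.0
```

Emit:
jog_arm([
  {"x": 0,"y": 0.06,"z": 0,"ax": 0,"ay": 0,"az": 0},
  {"x": 0,"y": 0.06,"z": 0,"ax": 0,"ay": 0,"az": 0},
  {"x": 0,"y": 0,"z": 0,"ax": 0,"ay": 0,"az": 0},
  {"x": 0,"y": 0,"z": 0,"ax": 0,"ay": 0,"az": 0},
  {"x": 0,"y": 0,"z": 0,"ax": 0,"ay": 0,"az": 0},
])

```text
time_s: 12.4
tool_pos: [0.5266, 0.1938, 0.0428]
tool_rot: [-179.8, -0.0, 99.3]
force: [-2.2, 1.2, 8.8]
grip_width: 0.0137
grasp_force: 25.0
```

```bash
python3 look.py w7
python3 - <<'E'
import cv2,numpy as np
for n in('w3','w7'):
    im=cv2.imread(f'pics/{n}.png').astype(int)
    print(n,im[250,314:334].sum(1)//3,im[222,314:334].sum(1)//3)
    h=cv2.cvtColor(im.astype(np.uint8),cv2.COLOR_BGR2HSV);m=cv2.inRange(h,(12,110,90),(30,255,255))
    print([(np.nonzero(m[v,140:210])[0][[0,-1]]+140).tolist() for v in(205,215,225)])
E
```

```text
12.4 [0.52656226 0.19377447 0.04280025] [-2.17007198  1.22226126  8.76388971] 24.991401444431176
w3 [115 114 114 111 126 184 235 240 239 240 242 225 132  75 106 118 116 113
 115 114] [246 246 247 247 244 228 241 246 244 246 248 244 243 247 248 247 248 247
 247 248]
[[161, 181], [161, 181], [162, 182]]
w7 [240 241 239 242 242 167  83  66  95 116 115 114 115 115 116 116 114 114
 115 115] [246 248 248 245 246 237 214 235 248 249 248 248 248 248 248 247 248 248
 248 248]
[[157, 177], [158, 180], [159, 178]]
```

The stop is reached: the force reversed and the pointer shift matches the original home. Release and lift.

Emit:
jog_arm([
  {"x": 0,"y": 0,"z": 0,"ax": 0,"ay": 0,"az": 0},
  {"x": 0,"y": 0,"z": 0,"ax": 0,"ay": 0,"az": 0},
  {"x": 0,"y": 0,"z": 0,"ax": 0,"ay": 0,"az": 0},
  {"x": 0,"y": 0,"z": 0,"ax": 0,"ay": 0,"az": 0},
  {"x": 0,"y": 0,"z": 0,"ax": 0,"ay": 0,"az": 0},
], claw=0.15)

```text
time_s: 12.95
tool_pos: [0.5276, 0.1936, 0.0421]
tool_rot: [-179.9, 0.0, 99.2]
force: [-0.8, -0.7, 0.4]
grip_width: 0.0452
grasp_force: 0.0
```

Emit:
jog_arm([
  {"x": 0,"y": 0,"z": -1,"ax": 0,"ay": 0,"az": 0},
  {"x": 0,"y": 0,"z": -2,"ax": 0,"ay": 0,"az": 0},
  {"x": 0,"y": 0,"z": -3,"ax": 0,"ay": 0,"az": 0},
  {"x": 0,"y": 0,"z": -3,"ax": 0,"ay": 0,"az": 0},
  {"x": 0,"y": 0,"z": -3,"ax": 0,"ay": 0,"az": 0},
])

```text
time_s: 13.45
tool_pos: [0.528, 0.1937, 0.1646]
tool_rot: [180.0, -0.0, 99.2]
force: [1.3, -0.2, 0.1]
grip_width: 0.0501
grasp_force: 0.0
```

Emit:
jog_arm([
  {"x": 0,"y": 0,"z": -3,"ax": 0,"ay": 0,"az": 0},
  {"x": 0,"y": 0,"z": -2.8,"ax": 0,"ay": 0,"az": 0},
  {"x": 0.85,"y": -2.6,"z": 0,"ax": 0,"ay": 0,"az": 0},
  {"x": 0,"y": 0,"z": 0,"ax": 0,"ay": 0,"az": 0},
  {"x": 0,"y": 0,"z": 0,"ax": 0,"ay": 0,"az": 0},
])

```text
time_s: 13.95
tool_pos: [0.5008, 0.1983, 0.2213]
tool_rot: [179.9, -0.0, 99.3]
force: [0.9, 0.1, 0.3]
grip_width: 0.0502
grasp_force: 0.0
```

Run:
```python
from cell import env
from h import *
o=env.get_obs();im=env.read_camera('wrist')[:,:,::-1];cv2.imwrite('pics/w8.png',im)
print(o['time_s'],o['tool_pos'],o['force'])
a=cv2.imread('pics/w2.png')[150:265,230:365]
cv2.imwrite('pics/cmp.png',cv2.resize(np.vstack([a,im[150:265,230:365]]),None,fx=2.6,fy=2.6))
```

```text
13.95 [0.50080928 0.19828067 0.2212577 ] [0.85472846 0.08885709 0.28733447]
```

View pics/cmp.png

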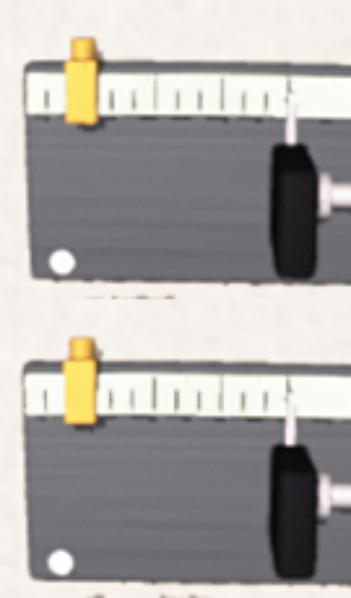

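The before (top) and after (bottom) crops match: the tab is home and the rider is unmoved. Handing in.

```bash
python3 -c "
from cell import env
print(env.sign_off())"
```

```text
the job is handed in; nothing more can be done
None
```

I drew the larger gauge's tab out until the pointer was within about 0.4 mm of the rider's middle, held it there for 2.5 s, then eased it fully home and released it; the rider had not moved, the smaller gauge was not touched, and I handed the job in at about 14 s.

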